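# Check the index plunger of a boxed index head

## Task

A new index head stands in a carton on the workbench and its sprung index plunger is to be checked. First fold both half-open top flaps of the carton outwards, well past upright, so that the head is exposed; then grip the black plunger knob, pull it straight up as far as its stop so that the pin is fully clear of its hole in the index plate, and finish while still holding it up there. Leave the things lying around the carton where they are.

Things in the scene. Friction and masses are not known exactly. Their poses are not given: they have to be found in the camera images.
- carton: Brown cardboard carton, 180 mm (x) by 156 mm (y), 105 mm high, walls 4 mm, fast to the bench. Origin: centre of its underside; z up, x away from the robot (yaw up to 0.3 rad either way), y to the left. Two top flaps, hinged on the left (+y) and right (-y) rims, stand half open; the two end flaps (+x and -x sides) already hang down outside.
- flap_left (a joint): Angle of the flap hinged on the left (+y) rim, rad: 0 lying flat over the carton, 1.57 upright, 2.6 folded fully back (stop). The flap is 172 mm long (along the carton's x), 66 mm from hinge to free edge, 4 mm thick. The hinge is slightly stiff (0.03 N m): the flap stays where it is left. It starts at 0.75 to 1.15.
- flap_left_edge (a point): Middle of the free edge of the left flap.
- flap_left_hinge (a point): Middle of the left flap's hinge line: 76 mm from the carton's centre along its +y, 105 mm above the bench. The hinge line runs along the carton's x.
- flap_right (a joint): Angle of the flap hinged on the right (-y) rim, rad; otherwise the same as flap_left, mirrored.
- flap_right_edge (a point): Middle of the free edge of the right flap.
- flap_right_hinge (a point): Middle of the right flap's hinge line: 76 mm from the carton's centre along its -y, 105 mm above the bench.
- index_head: Grey index head screwed down in the carton: base 86 x 68 x 12 mm, steel index plate 66 mm across with 12 holes, column with an arm that carries the upright plunger. Origin: on the plunger's axis, under the base, 11 mm above the bench; x to the plate's centre (24 mm), z up. Below the knob: arm 26 mm wide, top 65 mm above the bench; in it a bush 18 mm across, top 71 mm.
- plunger (a joint): Lift of the plunger, m: 0 with the pin seated 8 mm deep in its hole, 0.008 where the pin leaves the hole, 0.016 at the upper stop. A spring pulls it down, 5 N when seated and 11 N at the stop; let go, it snaps back.
- plunger_knob (a point): Centre of the plunger's knob: an upright ribbed black cylinder 24 mm in diameter and 26 mm high, fixed to the plunger. When seated this centre is 88 mm above the bench and the knob's top 101 mm, 4 mm below the carton's rim. It is within 26 mm of the carton's middle.
- sanding_block: Cork sanding block, 46 x 76 x 26 mm, loose on the bench to the right of the carton; origin under its centre. To be left alone.
- tape_roll: Roll of paper tape, 70 mm across, 19 mm high, loose on the bench to the right of the carton; origin under its centre. To be left alone.
- marker: Felt marker, 17 x 128 x 17 mm, lying loose on the bench to the left of the carton; origin under its centre. To be left alone.

How it is judged:
By the outcome, as a careful person would: the job done as asked, in the order asked, and still so for the second after the job is handed in, while the arm keeps its last pose, push and grip.
It also fails if it takes over 38 s, if anything falls off the work surface, if the arm or the gripper's body presses on something with over 40 N, if the wrist force passes 120 N, or if a joint passes its speed limit or range.

## Robot

A 6-joint arm with a two-finger parallel gripper is mounted at the origin on a cart in front of the work surface, level with it; the furniture and walls round the work are solid. World frame = base frame: x ahead of the robot, y to its left, z up, the work surface at z = 0. Lengths are in mm, angles in rad, forces in N, time in s.
With the tool pointing down it reaches from about 400 to 925 mm from the base axis. Payload 12.5 kg.
Tool frame: the origin (TCP) lies at the centre of the arm's flange, where the gripper is bolted on; the fingertips stand 190 mm ahead of it and the grasp point (between the pads) lies env.grip_point_offset ahead of it (env.grip_point_offset is the distance from the TCP to the grasp point, in mm); z points along the fingers, x is the direction in which the jaws open and shut, and the axes are right-handed (so a half turn about z gives the same grasp; the last joint's range is limited). The gripper opens to 95 mm and grips with 3 to 60 N. Pads are 20 mm wide; open, the fingers measure 119 mm over their backs; the gripper's body (75 mm by 180 mm) begins 59 mm behind the grasp point.
Start: joints at [-1.371, 0.491, 1.559, -0, 1.092, -0.106], TCP at [188.18, -595.998, 404.761] pointing down, gripper open.
Joint ranges: [-3.1, 3.1], [-0.84, 2.19], [0.05, 2.79], [-1.13, 4.28], [0.06, 2.93], [-2.69, 2.69]. Speed limits (rad/s): [2.22, 2.22, 2.79, 3.14, 3.14, 3.14].

## Interface

Orientations are given as [roll, pitch, yaw] about the fixed x, y, z axes, in that order (R = Rz(yaw) Ry(pitch) Rx(roll)).
In Python, from cell import state, read_camera, camera_model, job_done, env gives the robot as it stands.
- The arm moves only by the tool arm_command, never from a script. Its argument "steps" is a list of rows, each a list of 6 numbers: the shift along the tool's x, y, z in cm, then the turn, a rotation vector about the tool's x, y, z in degrees. In form: [[dx, dy, dz, rx, ry, rz], ...]. A call has 1 to 12 rows; each row is the pose to reach, as a shift and turn from the pose commanded when the call began, along the tool's axes at that moment; what a row does not reach only later rows make up. A row lasts 1/12 s, in which the tool goes at most 41.7 mm and 7.16 degrees, less where a joint would pass 70% of its speed; a pose out of reach is approached as far as the arm can. A call with a gripper value outside its range is refused whole. "jaw" is the finger opening in cm, from 0 to 9.51, set as the call begins (left out, the last holds). The fingers move at their own pace and stop on an object; the grip force is fixed at half the most. Time passes only in rows, so rows that repeat a pose let the fingers close. It gives the time, the measured TCP pose, the force and the opening at its end, in the units of the state.
- state(): the state, without advancing time (a new reading comes with each control period).
- read_camera(name): name is "scene" or "top" or "wrist"; returns the picture (420x560x3 uint8, red, green, blue); there is no depth.
- camera_model(name): a dict with "K" (3x3 intrinsics, pixels), "k1" (the pictures are not rectified: a ray, as slopes to the right and down, at radius r is drawn at 1 + k1 r^2 times it, then the intrinsics apply), "xyz" and "rotation" of the camera in the world. Camera axes: x right, y up, looking along -z (the intrinsics and any distortion apply to the point x, -y, -z); pixel columns grow to the right and rows downward; lengths in mm; the calibration is good to about 2 mm. A picture is of the moment at which its call begins: read the wrist's pose just before it. camera_model takes no time and is no camera call; for the wrist camera it gives the pose at the moment of the call.
- job_done(): hands the job in, once; it reports no verdict.
The state is a dict: "t": time; "joints": joint angles; "qvel": joint speeds; "tau": joint torques, N m; "eef_pos": TCP position; "tcp_rot": TCP orientation; "ft_force": force on the tool from outside, world axes, zero at the start; "moment": the same for the moment, N m; "opening": opening from 0.0 (shut) to 1.0 (fully open).
Only numpy, scipy, OpenCV 4.12 (cv2) and the standard library are available. Lean on these libraries where they do the work, as an engineer would, in place of code of your own. Each camera call takes 0.05 s, during which the arm holds its last target. There are 200 camera calls.

## Working session

There is one attempt and no reset: what is moved stays moved. The work goes in short steps, Python scripts to look and compute and a tool call to move; the robot and the scene stay as the last step left them, time stands still between calls to the robot, and variables do not carry over. Pictures are saved under pics/ and viewed, about 8 in all and at most 12, crops included, and the job is handed in when it is done.

Besides the shell and the picture viewer there is one more tool, called after "Request:" as a command line: name --pt "numbers of a row" for each row, then --argument value for the rest. arm_command: Moves the arm, as the interface text tells. Its arguments: {"type":"object","properties":{"steps":{"type":"array"},"jaw":{"type":"number"}},"required":["steps"]}

```bash
ls; mkdir -p pics
python3 - <<'E'
from cell import *
import cv2
print(state(), env.grip_point_offset)
for n in("scene","top"):
    m=camera_model(n); print(n,m)
    cv2.imwrite(f"pics/{n}0.png",read_camera(n)[:,:,::-1])
E
```

```text
pics
{'t': 0.0, 'joints': array([-1.37059754e+00,  4.91565833e-01,  1.55945653e+00,  1.95015179e-05,
        1.09165363e+00, -1.05624323e-01]), 'qvel': array([ 4.01342421e-05,  1.87234348e-03,  2.15069178e-03, -1.57754733e-03,
        1.42440770e-03, -1.12254840e-03]), 'tau': array([ 3.13688208e-03, -6.12640357e+01, -2.58178675e+01,  6.93825656e-02,
        4.82245430e-02, -1.47044966e-04]), 'eef_pos': array([ 188.17640644, -595.96742426,  404.15528807]), 'tcp_rot': array([-3.14146124e+00,  1.07547657e-03, -1.26498215e+00]), 'ft_force': array([-0.39859396, -0.28792135, -0.51586146]), 'moment': array([-0.00725611,  0.02742229, -0.02088044]), 'opening': 0.9997152210972344} 171.3
scene {'K': array([[429.02628201,   0.        , 279.17139068],
       [  0.        , 429.02628201, 212.37945452],
       [  0.        ,   0.        ,   1.        ]]), 'k1': 0.022193116063758855, 'xyz': array([ 248.76873668, -721.12923711,  731.13471998]), 'rotation': array([ 0.74438363,  0.00991795, -0.53742944])}
top {'K': array([[504.15263167,   0.        , 276.54607771],
       [  0.        , 504.15263167, 203.80392004],
       [  0.        ,   0.        ,   1.        ]]), 'k1': -0.07967727038745735, 'xyz': array([ 314.53579567, -219.22374794, 1307.44092934]), 'rotation': array([ 1.67707542e-01,  1.14007504e-03, -1.55297093e+00])}
```

View pics/top0.png

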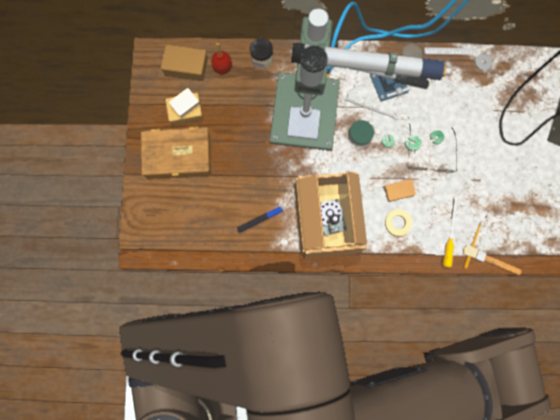

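View pics/scene0.png

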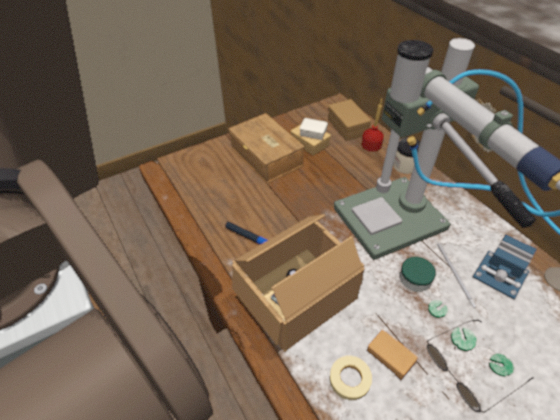

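The top view shows the carton at about (332,212) px, with the plunger and plate between the flaps. The marker is to its left at (260,220); the block (400,190) and the tape (398,222) are to its right. I'll zoom in on both views.

Run:
```python
import cv2,numpy as np
a=cv2.imread("pics/top0.png")[160:265,285:385]; b=cv2.imread("pics/scene0.png")[215:350,225:370]
a=cv2.resize(a,None,fx=5,fy=5,interpolation=cv2.INTER_CUBIC)
b=cv2.resize(b,(int(145*525/135)-170,525-170) if 0 else None,fx=2,fy=2,interpolation=cv2.INTER_CUBIC)
o=np.zeros((525,800,3),np.uint8);o[:,:500]=a;o[:270,505:795]=b
cv2.imwrite("pics/z.png",o)
```

```text
(no output)
```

View pics/z.png

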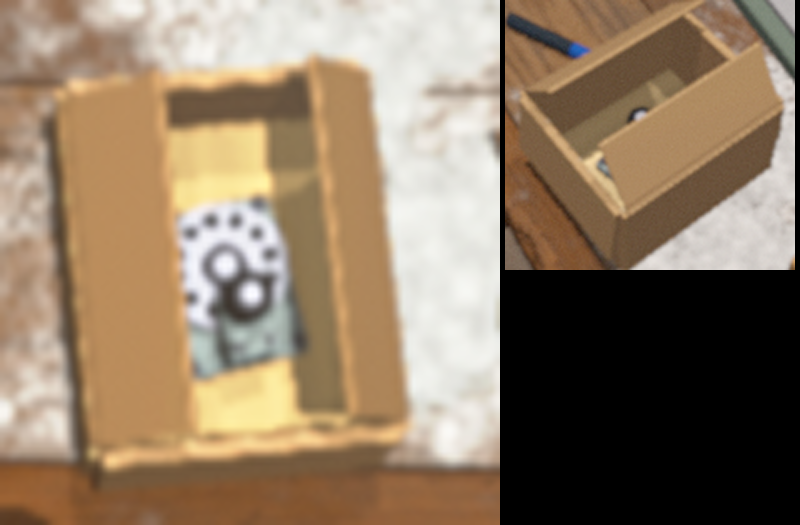

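The crop shows the knob at zoom pixel (247,295) and the flap corners clearly. I'll fit the carton pose and both flap angles to them.

```bash
cat > h.py <<'E'
import numpy as np,cv2
from scipy.spatial.transform import Rotation as Ro
from scipy.optimize import least_squares
from cell import *
def proj(m,P):
    P=np.atleast_2d(P); c=(P-m["xyz"])@Ro.from_euler("xyz",m["rotation"]).as_matrix()
    s=np.c_[c[:,0]/-c[:,2],-c[:,1]/-c[:,2]]; s=s*(1+m["k1"]*(s**2).sum(1,keepdims=True))
    K=m["K"]; return s@np.diag([K[0,0],K[1,1]])+K[:2,2]
def at_z(m,uv,z):
    f=lambda p: (proj(m,[p[0],p[1],z])-uv).ravel()
    return least_squares(f,[500,-200]).x
def carton(x,y,yaw,P):
    P=np.atleast_2d(P);c,s=np.cos(yaw),np.sin(yaw)
    return np.c_[x+c*P[:,0]-s*P[:,1],y+s*P[:,0]+c*P[:,1],P[:,2]]
def flaps(aL,aR):
    o=[]
    for sg,a in((1,aL),(-1,aR)):
        for r in(0,66):
            for x in(86,-86): o.append([x,sg*(76-r*np.cos(a)),105+r*np.sin(a)])
    return np.array(o)
def toTool(v,st=None):
    st=st or state(); return Ro.from_euler("xyz",st["tcp_rot"]).as_matrix().T@np.asarray(v)
E
python3 - <<'E'
from h import *
m=camera_model("top");ms=camera_model("scene")
z=np.array([[62,92],[88,447],[160,75],[190,435],[368,72],[408,428],[312,62],[350,415]])/5+[285,160]
# scene: right flap: hinge far(780,105) near(622,212); edge far(757,47) near(600,145) ; left edge far(700,3)? near(548,92); left hinge near(525,97)
zs=(np.array([[778,103],[622,213],[757,47],[602,147],[548,92]])-[505,0])/2+[225,215]
def f(p):
    F=carton(*p[:3],flaps(p[3],p[4]))
    return np.r_[(proj(m,F)-z).ravel(),(proj(ms,F[[4,5,6,7,3]])-zs).ravel()]
r=least_squares(f,[480,-230,0,.9,.9]);print(r.x.round(3));print(f(r.x).reshape(-1,2).round(1).tolist())
k=at_z(m,np.array([247,295])/5+[285,160],101);print("knob",k)
print(at_z(m,np.array([226,265])/5+[285,160],60))
E
```

```text
[ 5.01020e+02 -3.46689e+02  1.01000e-01  8.01000e-01  1.03600e+00]
[[-0.7, 1.2], [0.6, 0.5], [-0.0, -1.4], [1.2, -0.4], [-0.1, 0.1], [-0.2, -1.1], [0.7, -2.2], [1.1, 0.6], [0.1, 1.9], [0.3, 0.0], [1.2, -2.4], [-2.8, -0.8], [-1.2, 0.1]]
knob [ 483.94473752 -354.69032397]
[ 504.68520568 -348.77335743]
```

Fit: carton centre (501,-347), yaw 0.10, flaps at 0.80 (left) and 1.04 (right) rad, knob about (484,-355). I'll push each flap from inside with closed fingers, tips at z≈115, which is above both knob and rim. First I'll go above the gap between the flaps.

Run:
```python
from h import *
s=state();T=carton(501,-347,.1,[[0,-6,404]])[0];print(T, toTool(T-s["eef_pos"],s)/10)
print("carton y in tool",toTool([-np.sin(.1),np.cos(.1),0],s))
```

```text
[ 501.5990005  -352.97002499  404.        ] [-13.73632073 -37.20691955   0.03986898]
carton y in tool [-9.78900998e-01 -2.04332867e-01  9.56858705e-04]
```

Request:
arm_command --pt "-1.5 -4 0 0 0 0" --pt "-3 -8 0 0 0 0" --pt "-4.5 -12 0 0 0 0" --pt "-6 -16 0 0 0 0" --pt "-7.5 -20 0 0 0 0" --pt "-9 -24 0 0 0 0" --pt "-10.3 -28 0 0 0 0" --pt "-11.5 -31 0 0 0 0" --pt "-12.5 -34 0 0 0 0" --pt "-13.3 -36 0 0 0 0" --pt "-13.7 -37.2 0 0 0 0" --pt "-13.7 -37.2 0 0 0 0" --jaw 0

```text
t: 1.1
eef_pos: [503.1, -352.0, 404.4]
tcp_rot: [3.142, 0.0, -1.263]
ft_force: [0.3, -0.2, 0.5]
opening: 0.213
```

Run:
```python
from h import *
s=state();m=camera_model("wrist");cv2.imwrite("pics/w1.png",read_camera("wrist")[:,:,::-1])
print(s["t"],s["eef_pos"],s["tcp_rot"],s["opening"])
print(proj(m,carton(501,-347,.1,flaps(.8,1.036))).round(),proj(m,[484,-355,101]),m)
```

```text
1.1 [ 503.12494663 -352.02237359  404.37672999] [ 3.14155010e+00  3.88441717e-04 -1.26256447e+00] 0.2128701790549136
[[204.  87.]
 [177. 276.]
 [255.  94.]
 [216. 314.]
 [384. 127.]
 [333. 306.]
 [362. 117.]
 [304. 337.]] [[277.38698849 224.55727538]] {'K': array([[323.53551021,   0.        , 280.31545786],
       [  0.        , 323.53551021, 207.85127637],
       [  0.        ,   0.        ,   1.        ]]), 'k1': 0.015861237556309426, 'xyz': array([ 570.97736591, -330.34837052,  384.34948414]), 'rotation': array([-2.57108413e-01,  6.18653004e-04, -1.26293272e+00])}
```

View pics/w1.png

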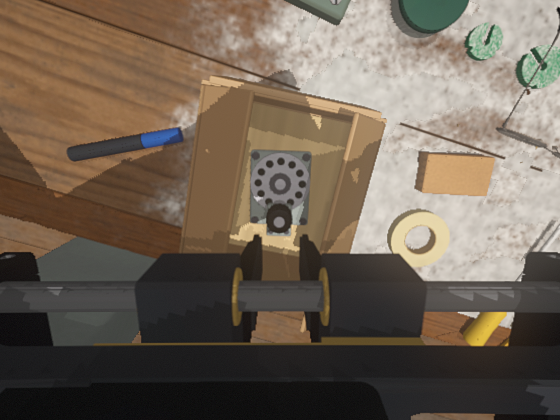

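Wrist view: knob at (279,217), plate centre at (280,183), so the head's axis lines up with the present tool yaw. Next I descend into the gap.

Request:
arm_command --pt "0.1 0.1 2 0 0 0" --pt "0.1 0.1 4 0 0 0" --pt "0.1 0.1 6 0 0 0" --pt "0.1 0.1 8 0 0 0" --pt "0.1 0.1 9.5 0 0 0" --pt "0.1 0.1 9.9 0 0 0" --pt "0.1 0.1 9.9 0 0 0"

```text
t: 1.73
eef_pos: [500.1, -355.6, 304.9]
tcp_rot: [3.14, 0.002, -1.266]
ft_force: [0.2, -0.8, -0.0]
opening: 0.005
```

Request:
arm_command --pt "-1 -0.2 0 0 0 0" --pt "-2 -0.4 0 0 0 0" --pt "-3 -0.6 0 0 0 0" --pt "-4 -0.8 0 0 0 0" --pt "-5 -1 0 0 0 0" --pt "-6 -1.25 0 0 0 0" --pt "-6.8 -1.4 0 0 0 0" --pt "-7.5 -1.55 0 0 0 0" --pt "-7.5 -1.55 0 0 0 0"

```text
t: 2.48
eef_pos: [493.1, -277.0, 305.7]
tcp_rot: [3.141, 0.0, -1.264]
ft_force: [0.3, 0.2, 0.5]
opening: 0.004
```

Run:
```python
from h import *
s=state();print(s["t"],s["eef_pos"],s["tcp_rot"],s["opening"],s["ft_force"])
P=s["eef_pos"]-[501,-347,0];print("carton xy",carton(0,0,-.1,P))
a=read_camera("top");b=read_camera("scene")
a=cv2.resize(a[150:270,275:395],(400,400),interpolation=2);b=cv2.resize(b[190:350,215:375],(400,400),interpolation=2)
cv2.imwrite("pics/c2.png",np.hstack([a,b])[:,:,::-1])
```

```text
2.4833 [ 493.14676049 -277.00787762  305.73958188] [ 3.14126031e+00  4.67284740e-04 -1.26389308e+00] 0.003791788005414742 [0.27097319 0.24406613 0.47721237]
carton xy [[ -0.82645331  70.42646904 305.73958188]]
```

View pics/c2.png

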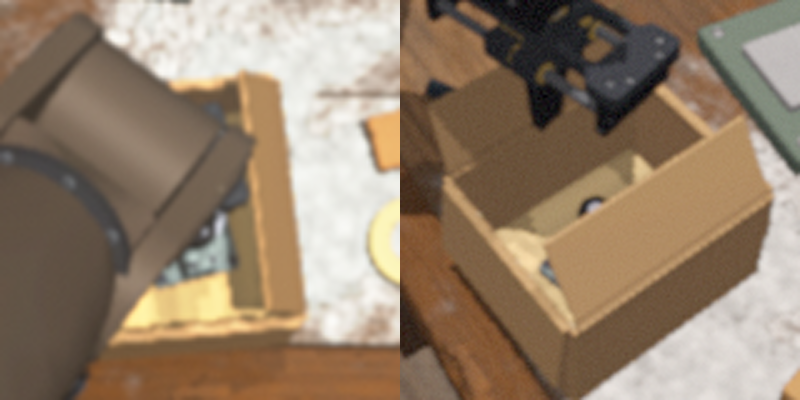

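In the scene half, the left flap now leans out beyond upright, around (470,120). I'll push it a little farther.

Request:
arm_command --pt "-0.4 -0.1 0 0 0 0" --pt "-0.8 -0.2 0 0 0 0" --pt "-0.8 -0.2 0 0 0 0"

```text
t: 2.83
eef_pos: [492.8, -270.1, 305.7]
tcp_rot: [-3.141, -0.001, -1.265]
ft_force: [0.1, -1.8, 0.4]
opening: 0.003
```

Request:
arm_command --pt "-0.3 -0.1 0 0 0 0" --pt "-0.5 -0.1 0 0 0 0" --pt "-0.5 -0.1 0 0 0 0"

```text
t: 3.08
eef_pos: [492.1, -264.8, 305.7]
tcp_rot: [3.142, 0.0, -1.265]
ft_force: [0.6, -1.0, 0.8]
opening: 0.004
```

Forces are low and it is near the stop. Now the right flap.

Request:
arm_command --pt "3 0.6 0 0 0 0" --pt "6 1.25 0 0 0 0" --pt "9 1.85 0 0 0 0" --pt "10 2.05 0 0 0 0" --pt "11 2.25 0 0 0 0" --pt "12 2.5 0 0 0 0" --pt "13 2.7 0 0 0 0" --pt "14 2.9 0 0 0 0" --pt "14.7 3.05 0 0 0 0" --pt "15.3 3.2 0 0 0 0" --pt "15.9 3.3 0 0 0 0" --pt "15.9 3.3 0 0 0 0"

```text
t: 4.08
eef_pos: [508.6, -427.2, 305.5]
tcp_rot: [3.141, 0.0, -1.265]
ft_force: [0.2, 1.9, -0.1]
opening: 0.001
```

Run:
```python
from h import *
s=state();print(s["t"],s["eef_pos"],s["tcp_rot"],s["opening"],s["ft_force"])
P=s["eef_pos"]-[501,-347,0];print("carton xy",carton(0,0,-.1,P))
a=read_camera("top");b=read_camera("scene")
a=cv2.resize(a[150:270,275:395],(400,400),interpolation=2);b=cv2.resize(b[190:350,215:375],(400,400),interpolation=2)
cv2.imwrite("pics/c3.png",np.hstack([a,b])[:,:,::-1])
```

```text
4.0833 [ 508.62921569 -427.21450116  305.49955194] [ 3.14135674e+00  4.38000285e-04 -1.26511946e+00] 0.0014094096106198081 [ 0.19332184  1.88219553 -0.07263007]
carton xy [[ -0.41698633 -80.57541344 305.49955194]]
```

View pics/c3.png

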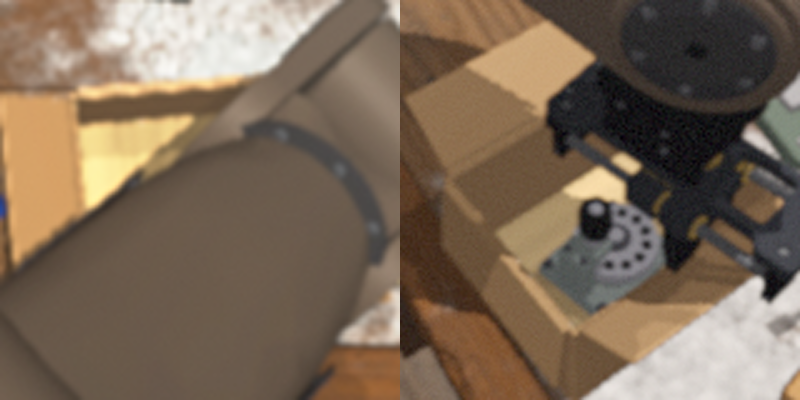

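Both flaps are folded outwards and the head is exposed, with the knob standing free in the scene view at (597,218). I'll nudge the right flap slightly more, lift, open the jaws and hover near the knob.

Request:
arm_command --pt "0.3 0.1 0 0 0 0" --pt "0.3 0.1 0 0 0 0" --pt "0 0 -3 0 0 0" --pt "0 0 -6 0 0 0" --pt "0 0 -8 0 0 0" --pt "-2 0 -8 0 0 0" --pt "-4 0.1 -8 0 0 0" --pt "-6 0.2 -8 0 0 0" --pt "-7.6 0.2 -8 0 0 0" --pt "-7.6 0.2 -8 0 0 0" --pt "-7.6 0.2 -8 0 0 0" --jaw 0

```text
t: 5.1
eef_pos: [483.9, -354.6, 386.3]
tcp_rot: [-3.141, -0.001, -1.264]
ft_force: [-0.2, -0.5, 1.0]
opening: 0.003
```

Request:
arm_command --pt "0 0 0 0 0 0" --pt "0 0 0 0 0 0" --pt "0 0 0 0 0 0" --pt "0 0 0 0 0 0" --pt "0 0 0 0 0 0" --pt "0 0 0 0 0 0" --pt "0 0 0 0 0 0" --jaw 6

```text
t: 5.68
eef_pos: [483.8, -354.9, 385.7]
tcp_rot: [3.142, -0.0, -1.265]
ft_force: [-0.3, 0.7, 0.1]
opening: 0.436
```

Run:
```python
from h import *
s=state();print(s["t"],s["eef_pos"],s["tcp_rot"],s["opening"])
m=camera_model("wrist");im=read_camera("wrist")[:,:,::-1]
a=im[0:350,130:430]; t=read_camera("top")[:,:,::-1]
cv2.imwrite("pics/w4.png",cv2.resize(a,None,fx=1.7,fy=1.7,interpolation=2))
```

```text
5.6833 [ 483.80573057 -354.90982753  385.68801223] [ 3.14155801e+00 -1.68386023e-05 -1.26507798e+00] 0.4355632079025189
```

View pics/w4.png

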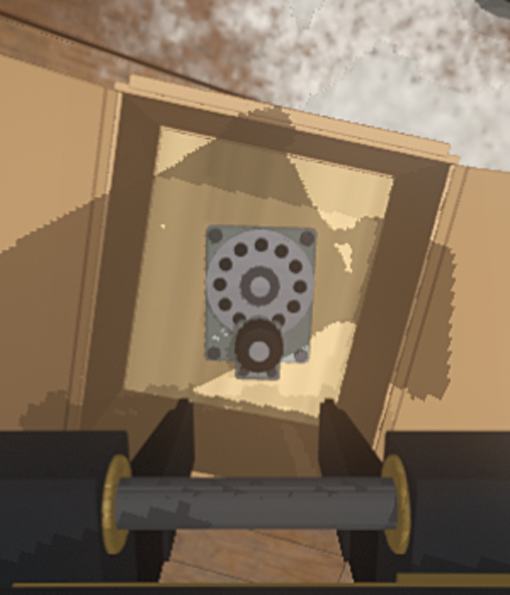

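Both flaps lie folded outside. The knob top is at crop (259,350), i.e. image (282.4,205.5), and the base edges are square with the jaws.

Run:
```python
from h import *
s=state();m=camera_model("wrist")
k=at_z(m,np.array([282.4,205.3]),101);print(k)
m1={**m,'xyz':np.array([570.977,-330.348,384.349]),'rotation':np.array([-.2571,.0006,-1.2629])}
print(at_z(m1,np.array([279,217]),101))
print(toTool(np.r_[k,171.3+92]-s["eef_pos"],s)/10)
```

```text
[ 487.99522426 -355.25437177]
[ 491.34277997 -354.2346907 ]
[ 0.16249583 -0.38777978 12.24189746]
```

Request:
arm_command --pt "0.1 -0.3 2 0 0 0" --pt "0.1 -0.3 4 0 0 0" --pt "0.1 -0.3 6 0 0 0" --pt "0.1 -0.3 8 0 0 0" --pt "0.1 -0.3 9.5 0 0 0" --pt "0.1 -0.3 10.5 0 0 0" --pt "0.1 -0.3 11.3 0 0 0" --pt "0.1 -0.3 12 0 0 0" --pt "0.1 -0.3 12.2 0 0 0" --pt "0.1 -0.3 12.2 0 0 0"

```text
t: 6.62
eef_pos: [487.0, -354.9, 263.7]
tcp_rot: [3.142, 0.0, -1.265]
ft_force: [0.1, 0.8, -0.3]
opening: 0.629
```

Run:
```python
from h import *
s=state();print(s["t"],s["eef_pos"],s["tcp_rot"],s["opening"],s["ft_force"])
m=camera_model("wrist");im=read_camera("wrist")[:,:,::-1];b=read_camera("scene")[190:350,215:375,::-1]
print(proj(m,[487,-355.3,101]))
cv2.imwrite("pics/w5.png",np.hstack([cv2.resize(im,(480,360)),cv2.resize(b,(320,320),interpolation=2)[:320].repeat(1,0) if 0 else cv2.copyMakeBorder(cv2.resize(b,(320,320),interpolation=2),0,40,0,0,0)]))
```

```text
6.6167 [ 486.99403866 -354.91702602  263.66453608] [ 3.14151194e+00  2.88199744e-05 -1.26499760e+00] 0.62858887701184 [ 0.0629427   0.76709176 -0.32557325]
[[281.28783193 275.7619983 ]]
```

View pics/w5.png

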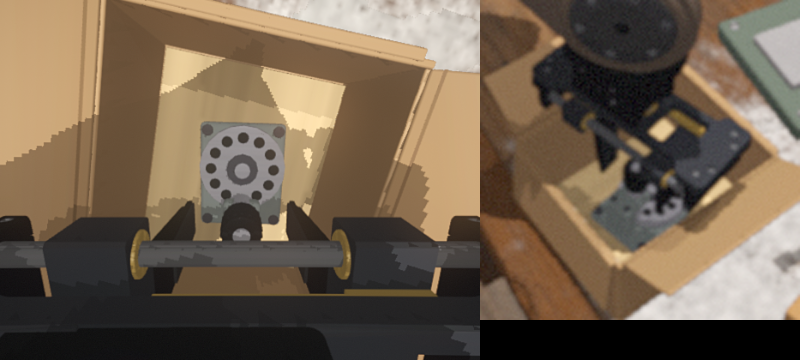

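The knob top is at about (281,275) in the full image, matching the prediction (281,276), and it is centred between the fingers. Closing.

Request:
arm_command --pt "0 0 0 0 0 0" --pt "0 0 0 0 0 0" --pt "0 0 0 0 0 0" --pt "0 0 0 0 0 0" --pt "0 0 0 0 0 0" --pt "0 0 0 0 0 0" --pt "0 0 0 0 0 0" --pt "0 0 0 0 0 0" --pt "0 0 0 0 0 0" --pt "0 0 0 0 0 0" --jaw 1

```text
t: 7.55
eef_pos: [487.0, -355.2, 263.8]
tcp_rot: [-3.141, -0.001, -1.265]
ft_force: [0.7, -4.3, -0.6]
opening: 0.245
```

Request:
arm_command --pt "0 0 -0.1 0 0 0" --pt "0 0 -0.2 0 0 0" --pt "0 0 -0.3 0 0 0" --pt "0 0 -0.4 0 0 0" --pt "0 0 -0.5 0 0 0" --pt "0 0 -0.5 0 0 0"

```text
t: 8.05
eef_pos: [487.0, -355.1, 268.4]
tcp_rot: [-3.141, -0.001, -1.265]
ft_force: [2.7, -6.5, -8.3]
opening: 0.247
```

The grip is on (23.4 mm), and the spring force appears at about the expected size. I'll continue to the stop in small steps.

Request:
arm_command --pt "0 0 -0.1 0 0 0" --pt "0 0 -0.2 0 0 0" --pt "0 0 -0.3 0 0 0" --pt "0 0 -0.4 0 0 0" --pt "0 0 -0.5 0 0 0" --pt "0 0 -0.6 0 0 0" --pt "0 0 -0.7 0 0 0" --pt "0 0 -0.8 0 0 0" --pt "0 0 -0.9 0 0 0" --pt "0 0 -0.9 0 0 0"

```text
t: 8.88
eef_pos: [487.0, -355.2, 277.1]
tcp_rot: [-3.142, -0.0, -1.265]
ft_force: [2.8, -6.6, -10.5]
opening: 0.247
```

Request:
arm_command --pt "0 0 -0.1 0 0 0" --pt "0 0 -0.1 0 0 0"

```text
t: 9.05
eef_pos: [487.0, -355.2, 278.0]
tcp_rot: [3.142, -0.0, -1.265]
ft_force: [2.8, -7.1, -11.3]
opening: 0.246
```

Request:
arm_command --pt "0 0 -0.1 0 0 0" --pt "0 0 -0.1 0 0 0"

```text
t: 9.22
eef_pos: [487.0, -355.2, 279.0]
tcp_rot: [3.142, -0.0, -1.265]
ft_force: [4.1, -6.9, -11.4]
opening: 0.244
```

Request:
arm_command --pt "0 0 -0.05 0 0 0" --pt "0 0 -0.05 0 0 0"

```text
t: 9.38
eef_pos: [487.0, -355.2, 279.4]
tcp_rot: [3.142, -0.0, -1.265]
ft_force: [3.1, -8.1, -11.2]
opening: 0.248
```

Request:
arm_command --pt "0 0 -0.05 0 0 0" --pt "0 0 -0.05 0 0 0"

```text
t: 9.55
eef_pos: [487.1, -355.2, 279.9]
tcp_rot: [3.142, -0.0, -1.265]
ft_force: [4.0, -7.4, -11.3]
opening: 0.247
```

Request:
arm_command --pt "0 0 -0.05 0 0 0" --pt "0 0 -0.05 0 0 0" --pt "0 0 -0.05 0 0 0"

```text
t: 9.8
eef_pos: [487.1, -355.2, 279.9]
tcp_rot: [3.141, -0.0, -1.265]
ft_force: [4.4, -7.6, -16.3]
opening: 0.248
```

The force jumped to 16.3 N with no further rise (lift 16.1 mm), so the knob is at the stop. I'll check visually and over a hold.

Request:
arm_command --pt "0 0 0 0 0 0" --pt "0 0 0 0 0 0" --pt "0 0 0 0 0 0" --pt "0 0 0 0 0 0" --pt "0 0 0 0 0 0" --pt "0 0 0 0 0 0" --pt "0 0 0 0 0 0" --pt "0 0 0 0 0 0" --pt "0 0 0 0 0 0" --pt "0 0 0 0 0 0" --pt "0 0 0 0 0 0" --pt "0 0 0 0 0 0"

```text
t: 10.8
eef_pos: [487.1, -355.2, 279.9]
tcp_rot: [3.141, -0.0, -1.265]
ft_force: [5.1, -8.5, -14.8]
opening: 0.247
```

Run:
```python
from h import *
s=state();print(s["t"],s["eef_pos"],s["opening"],s["ft_force"])
m=camera_model("wrist");print(proj(m,[[487,-355.3,117],[487,-355.3,101]]))
im=cv2.resize(read_camera("wrist"),(480,360));b=cv2.resize(read_camera("scene")[190:390,215:415],(320,320),interpolation=2)
cv2.imwrite("pics/w6.png",np.hstack([im,cv2.copyMakeBorder(b,0,40,0,0,0)])[:,:,::-1])
```

```text
10.8 [ 487.07700586 -355.22164489  279.9473077 ] 0.24666620089271163 [  5.09810241  -8.46301111 -14.77181127]
[[280.65570942 275.4261068 ]
 [280.62975905 261.6551723 ]]
```

View pics/w6.png

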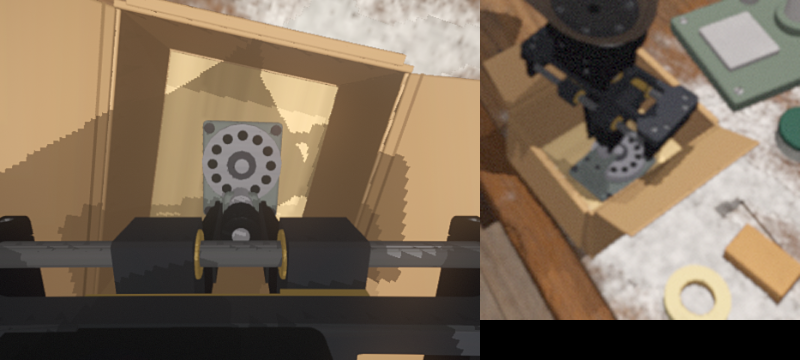

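The knob top is at (280,275), matching the prediction for full lift (275.4, against 261.7 if seated). The flaps are folded back, and the tape and block have not moved. Handing in.

```bash
python3 -c "
from cell import *
print(job_done())"
```

```text
the job is handed in; nothing more can be done
None
```

I folded both carton flaps outwards with the closed fingers. Then I gripped the plunger knob, pulled it up to its stop and handed the job in at about 11 s, still holding it there.

**Last checks:**
- **Plunger at its stop:** the arm had lifted 16.1 mm. Asking for 0.5 mm more gave no further rise, and the vertical force went from 11 to 16 N.
- **Hold:** after a further second the height was unchanged, the jaw opening was steady at 23.4 mm, and the vertical force read 14.8 N. A steady sideways force of about 10 N from the grip remains, well under the limits.
- **Camera:** in the last wrist picture the knob top is where it should be for full lift (row 275, where a seated knob would show at about row 262).
- **Flaps:** both lie well past upright in the final pictures. I estimate about 2.5 rad from the push geometry but did not measure the angles.
- **Things around the carton:** the tape roll and sanding block look unmoved in the final picture. The marker was out of view there, and I did not check it again, but no move went near bench height.

No check failed. The knob's position differed by about 4 mm in x between the top and wrist cameras; a close-up just before closing the jaws confirmed the value I used.

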